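# Hook the retaining spring onto its anchor post with the spring puller

### The arm

A 7-joint arm with a two-finger parallel gripper is mounted at the origin on a cart in front of the work surface, level with it; the furniture and walls round the work are solid. World frame = base frame: x ahead of the robot, y to its left, z up, the work surface at z = 0. Lengths are in mm, angles in rad, forces in N, time in s.
With the tool pointing down it reaches from about 425 to 875 mm from the base axis. Payload 8.4 kg.
Tool frame: the origin (TCP) lies at the very end of the fingers, on their centre line; the grasp point (between the pads) lies 19 mm behind it; x points along the fingers, z is the direction in which the jaws open and shut, and the axes are right-handed (so a half turn about x gives the same grasp; the last joint's range is limited). The gripper opens to 87 mm and grips with 3 to 60 N. Pads are 19 mm wide; open, the fingers measure 117 mm over their backs; the gripper's body (75 mm by 190 mm) begins 51 mm behind the grasp point.
Start: joints at [1.078, 0.333, 0.04, 1.465, -0.013, 1.343, -0.059], TCP at [249.381, -600.227, 222.546] pointing down, gripper open.
Joint ranges: [-2.58, 2.58], [-0.38, 2.09], [-1.3, 1.39], [0.25, 2.4], [-1.5, 4.64], [0.08, 2.09], [-2.65, 2.65]. Speed limits (rad/s): [2.22, 2.22, 2.79, 2.79, 3.14, 3.14, 3.14].

### API

Orientations are given as a unit quaternion [w, x, y, z].
In Python, from workcell import robot gives the robot as it stands. The module is installed in compiled form; this text tells all that it offers.
- The arm moves only by the shell command python3 -m creep 'ROWS' [FORCE]. ROWS is JSON, a list of rows, each a list of 3 entries, a list of its own where there are three numbers: the shift along the tool's x, y, z in m, then the turn about the tool's x in rad, then the opening, from -1 (shut) to 1 (fully open). A call has 1 to 5 rows; each row shifts and turns the commanded pose from where the row before left it, along the tool's axes as they then stand; what a row does not reach is not made up. A row lasts 1/8 s, in which the tool goes at most 62.5 mm and 10.7 degrees, less where a joint would pass 70% of its speed; a pose out of reach is approached as far as the arm can. A call with a gripper value outside its range is refused whole. The fingers move at their own pace and stop on an object; FORCE is the grip in N (left out, the last holds). Time passes only in rows, so rows that do not move let the fingers close. It gives the time, the measured TCP pose, the force and the opening at its end, in the units of the state.
- robot.get_obs(): the state, without advancing time (a new reading comes with each control period).
- robot.read_camera(name): name is "scene" or "top" or "wrist"; returns the picture (400x640x3 uint8, red, green, blue); there is no depth.
- robot.calibration(name): a dict with "camera_matrix" (3x3 intrinsics, pixels), "R" (3x3) and "t" (3): a world point X has camera coordinates R X + t; the wrist camera has in their place "hand_eye" (4x4, takes a point from camera to tool coordinates, whose origin is the TCP and whose axes are the tool frame's). Camera axes: x right, y down, z forward; pixel columns grow to the right and rows downward; lengths in mm; the calibration is good to about 2 mm. The wrist camera is an equidistant fisheye: a pixel r from the principal point sees the ray r / f radians off the axis. A picture is of the moment at which its call begins: read the wrist's pose just before it. calibration takes no time and is no camera call.
- robot.job_done(): hands the job in, once; it reports no verdict.
The state is a dict: "clock": time; "qpos": joint angles; "joint_vel": joint speeds; "joint_torque": joint torques, N m; "position": TCP position; "eef_rot": TCP orientation; "contact_force": force on the tool from outside, world axes, zero at the start; "ft_torque": the same for the moment, N m; "grip_width": opening from 0.0 (shut) to 1.0 (fully open).
Only numpy, scipy, OpenCV 4.12 (cv2) and the standard library are available. Lean on these libraries where they do the work, as an engineer would, in place of code of your own. Each camera call takes 0.05 s, during which the arm holds its last target.

### The job

The retaining spring on the front of the plate shaker hangs unhooked. Take the spring puller from its holder, put its tip through the eye at the end of the spring, and stretch the spring until its hook goes over the anchor post; ease it gently onto the post, without forcing it sideways against the post and without letting the spring snap back, and stand the puller upright in its holder again, fully down. Handle the spring only with the puller and leave the other things on the bench where they stand.

Things in the scene. Friction and masses are not known exactly. Their poses are not given: they have to be found in the camera images.
- shaker: Low white plate shaker, fixed, 190 (x) x 250 (y) mm; origin at the centre of its underside, +x to its back, where a clear microplate lies between low rails (its top 54 mm above the bench). The aluminium carrier plate is 40 mm above the bench. Along its front runs the retaining spring, from a pivot stud at the left (+y) towards the right (-y).
- pivot (a point): The pivot of the spring: axis of the fixed stud, at the height of the spring wire (60 mm above the bench). Axes as the shaker's. The spring swings about it in the level plane; stud top 70 mm above the bench.
- slot_mid (a point): Middle of the slotted dark steel rail on the spring's line, on the carrier plate; axes as the shaker's. The anchor post stands in the slot: a bare upright steel pin 6 mm thick, top 70 mm above the bench. It is clamped anywhere within 16 mm of this point along y, 101 to 134 mm from the pivot; where exactly is not measured: look or feel for it.
- end_hook: Steel end piece, 3 mm wire in a level plane 60 mm above the bench that it never leaves. Origin at the coil's end, 58 mm from the pivot when relaxed; +x along the spring from the pivot, +y towards the microplate. Wire centre line (x, y) mm: (4, 0), (7, 7.5), straight shank to (20, 7.5), (20, -7), (32, -7), round the seat (36, 0) to the nose (32.5, 7.5), straight edge to the eye (43.5, 7.5).
- hook_seat (a point): Where the post's axis lies in the end piece when hooked (x = 31.5, y = 0 mm). The hook is open towards +y, between shank and nose. With the spring stretched 3.5 to 7 mm farther than it will be when hooked, the hook can be swung towards the microplate and takes in the post; less, the nose edge strikes the post; much less, it passes short of it; more, the shank strikes. Eased back, it seats.
- spring_eye (a point): Centre of the round eye at the outer end of the end piece: 12 mm clear hole, wire 3 mm, 101.5 mm from the pivot with the spring relaxed. The puller's tip goes in from above; the carrier plate is 20 mm below.
- spring_stretch (a joint): Stretch of the spring beyond its relaxed length, m: 0 relaxed, stop at 0.060. Pull needed: 1.7 N to start, then 0.14 N more for each mm. 12 to 44 mm when the hook sits on the post. More than 16 N on the end piece would bend it.
- spring_swing (a joint): Angle of the spring about the pivot, rad: 0 on the line through the post, negative swung to the front (to -x of the shaker, away from the microplate). It has slight friction and stays where it is left.
- puller_grip (a point): Centre of the puller's black handle, 20 x 20 mm square and 50 mm tall, half-way up; z points up along the tool, x and y are square to the flats. Below the handle is a round flange 26 mm across and 4 mm thick, and below that a round steel pin, 7 mm thick and 34 mm long with a tapered end. Weight 90 g.
- puller_tip (a point): The lower end of the puller's pin, 63 mm below the centre of the handle.
- puller: The puller; origin on its axis under the flange, z up along the tool.
- holder: Grey plastic block, 60 x 60 x 40 mm, fixed to the bench; origin at the centre of its underside.
- holder_hole0 (a point): Mouth of the holder's one hole, 13 mm wide and right through, in the middle of the block's top, 40 mm above the bench. The puller stands in it with its flange on the block's top.
- card_box_mid (a point): Bystander: centre of a white card box 88 x 88 x 53 mm, loose on the bench; leave alone.
- dish_mid (a point): Bystander: centre of a covered clear dish, 57 mm across and 14 mm tall, loose on the bench; leave alone.
Things that resemble listed ones, but are neither listed nor needed, are in the scene too. There is more than one size of the puller; the job needs the smallest.

How it is judged (in metres and radians):
On the way, in this order (a step that is already met when the one before it is completed fails the run):
1. the spring is stretched by at least 9 mm by the puller's tip in its eye (value of joint spring_stretch above 0.009 m and contact force between puller and end_hook above 1 N and horizontal distance between puller_tip and spring_eye below 0.012 m), for 0.1 s.
2. the hook sits on the post: the spring stays stretched on the line of the post with the puller clear of it (value of joint spring_stretch above 0.009 m and value of joint spring_swing above -0.07 rad and distance between puller_tip and spring_eye above 0.025 m and contact force between puller and end_hook below 0.1 N), for 0.2 s.
At the end, for the whole second after the job is handed in: The hook sits on the post: the spring stays stretched by more than 9 mm, within 0.07 rad of the line of the post, with nothing else touching it; the puller stands at rest in the holder, upright within 0.12 rad, its flange within 4 mm of the block's top and its axis within 6 mm of the hole's (value of joint spring_stretch above 0.009 m and value of joint spring_swing between -0.07 and 0.07 rad and horizontal distance between puller and holder_hole0 below 0.006 m and z of puller in the frame of holder_hole0 below 0.004 m and angle between puller's own z axis and vertical below 0.12 rad and linear speed of puller below 0.02 m/s and contact force between puller and holder above 0.2 N).
It fails at once if the end piece of the spring is pushed or pulled with more than 16 N, all its contacts together (contact force between end_hook and anything else above 16 N).
It fails at once if the spring snaps back (shortens faster than 0.4 m/s) (velocity of joint spring_stretch below -0.4 m/s).
It fails at once if the gripper or arm itself touches the end piece of the spring (contact force between any of the fingers, the arm and end_hook above 0.5 N).
It fails at once if the card box or the dish is moved by more than 20 mm (distance of any of card_box_mid, dish_mid from where it was at the start of the episode above 0.02 m).
It also fails if it takes over 72 s, if anything falls off the work surface, if the arm or the gripper's body presses on something with over 40 N, if the wrist force passes 120 N, or if a joint passes its speed limit or range.

## Working session

There is one attempt and no reset: what is moved stays moved. The work goes in short steps, Python scripts to look and compute and a shell command to move; the robot and the scene stay as the last step left them, time stands still between calls to the robot, and variables do not carry over. Pictures are saved under pics/ and viewed, and the job is handed in when it is done.

```bash
mkdir -p pics
python3 - <<'E'
from workcell import robot
import cv2,numpy as np
o=robot.get_obs();print(o)
for n in("scene","top","wrist"):
    c=robot.calibration(n);print(n,{k:np.round(v,4).tolist() for k,v in c.items()})
    cv2.imwrite(f"pics/{n}0.png",robot.read_camera(n)[:,:,::-1])
E
```

```text
{'clock': 0.0, 'qpos': array([ 1.07778447,  0.33388959,  0.03987886,  1.46626993, -0.0134249 ,
        1.3432705 , -0.05849515]), 'joint_vel': array([ 0.00018859,  0.00112704,  0.00092607,  0.00090345, -0.00018707,
        0.00054437, -0.00055266]), 'joint_torque': array([ 6.36570185e-04, -6.56355071e+01,  1.33590650e+00, -4.03803885e+01,
       -5.95691171e-02,  4.47493466e-02,  1.63415734e-04]), 'position': array([ 249.21489724, -599.82965901,  221.67375162]), 'eef_rot': array([ 0.58767377,  0.39281018,  0.5886295 , -0.39224356]), 'contact_force': array([ 0.71220902, -0.26149483,  0.26942005]), 'ft_torque': array([-0.00909904,  0.02084511,  0.00130878]), 'grip_width': 1.0013003330517831}
scene {'camera_matrix': [[404.5943, 0.0, 314.3556], [0.0, 404.5943, 198.1898], [0.0, 0.0, 1.0]], 'R': [[0.661, 0.7504, -0.0001], [0.5891, -0.519, -0.6193], [-0.4648, 0.4093, -0.7851]], 't': [-405.7615, -295.1431, 1527.166]}
top {'camera_matrix': [[363.9358, 0.0, 317.6238], [0.0, 363.9358, 200.1874], [0.0, 0.0, 1.0]], 'R': [[0.0958, -0.9954, 0.0049], [-0.9709, -0.0945, -0.2201], [0.2196, 0.0163, -0.9755]], 't': [-18.5295, 578.7901, 927.133]}
wrist {'camera_matrix': [[309.7069, 0.0, 323.3586], [0.0, 309.7069, 200.8013], [0.0, 0.0, 1.0]], 'hand_eye': [[0.0009, -0.2866, 0.9581, -161.9353], [0.0004, -0.9581, -0.2866, 77.4303], [1.0, 0.0007, -0.0008, 0.3979], [0.0, 0.0, 0.0, 1.0]]}
```

View pics/scene0.png

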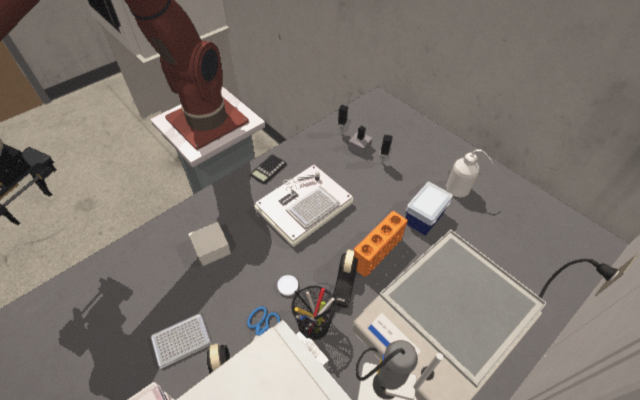

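View pics/top0.png

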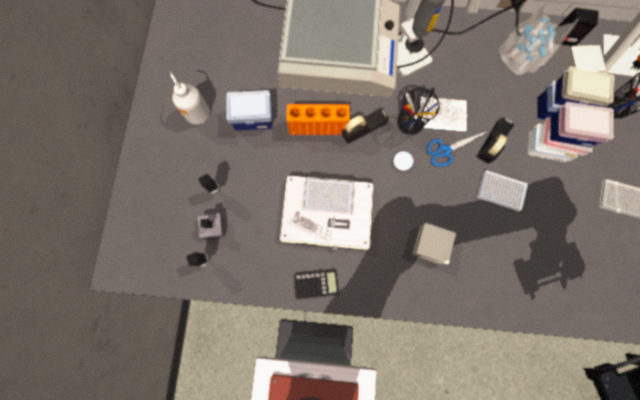

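View pics/wrist0.png

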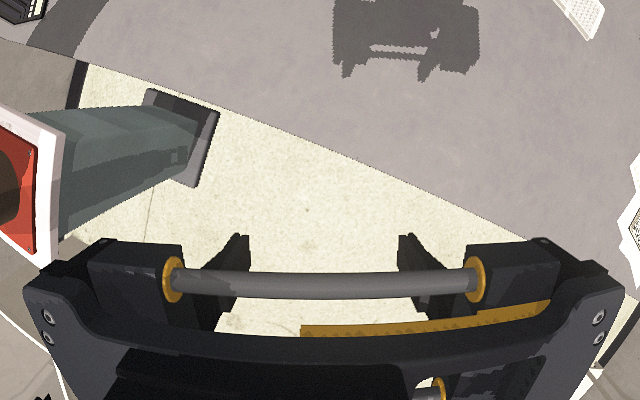

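Candidates for the puller in the top view: (208,184), (209,223) in a grey block, and (197,260). I'll check crops next.

```bash
cat > h.py <<'E'
import numpy as np,cv2
from workcell import robot
from scipy.spatial.transform import Rotation as Ro
def ray(name,u,v,obs=None):
    c=robot.calibration(name);K=np.array(c["camera_matrix"])
    if name!="wrist":
        d=np.array([(u-K[0,2])/K[0,0],(v-K[1,2])/K[1,1],1]);R=np.array(c["R"]);t=np.array(c["t"])
        return -R.T@t, R.T@d/np.linalg.norm(d)
    x=(u-K[0,2])/K[0,0];y=(v-K[1,2])/K[1,1];r=np.hypot(x,y)
    d=np.array([np.sin(r)*x/r,np.sin(r)*y/r,np.cos(r)]) if r>0 else np.array([0,0,1.])
    H=np.array(c["hand_eye"]);q=np.array(obs["eef_rot"]);R=Ro.from_quat(q[[1,2,3,0]]).as_matrix()
    return R@H[:3,3]+np.array(obs["position"]), R@H[:3,:3]@d
def onz(name,u,v,z,obs=None):
    o,d=ray(name,u,v,obs);return o+d*(z-o[2])/d[2]
def tri(a,b):
    (o1,d1),(o2,d2)=a,b
    A=np.stack([d1,-d2],1);s=np.linalg.lstsq(A,o2-o1,rcond=None)[0]
    p,q=o1+s[0]*d1,o2+s[1]*d2
    return (p+q)/2,np.linalg.norm(p-q)
def proj(name,X,obs=None):
    c=robot.calibration(name);K=np.array(c["camera_matrix"])
    if name!="wrist":
        p=K@(np.array(c["R"])@X+np.array(c["t"]));return p[:2]/p[2]
    H=np.array(c["hand_eye"]);q=np.array(obs["eef_rot"]);R=Ro.from_quat(q[[1,2,3,0]]).as_matrix()
    x=R.T@(np.array(X)-obs["position"]);x=H[:3,:3].T@(x-H[:3,3]);r=np.hypot(x[0],x[1]);th=np.arctan2(r,x[2])
    return np.array([K[0,2]+K[0,0]*th*x[0]/r,K[1,2]+K[1,1]*th*x[1]/r])
def crop(src,dst,x0,y0,x1,y1,k):
    im=cv2.imread(src)[y0:y1,x0:x1];cv2.imwrite(dst,cv2.resize(im,None,fx=k,fy=k,interpolation=cv2.INTER_CUBIC))
E
python3 - <<'E'
from h import *
crop("pics/top0.png","pics/t0a.png",180,165,260,275,5)
crop("pics/top0.png","pics/t0b.png",275,170,380,255,7)
crop("pics/scene0.png","pics/s0a.png",325,90,415,170,8)
crop("pics/scene0.png","pics/s0b.png",245,150,365,250,6)
E
```

```text
(no output)
```

View pics/t0a.png

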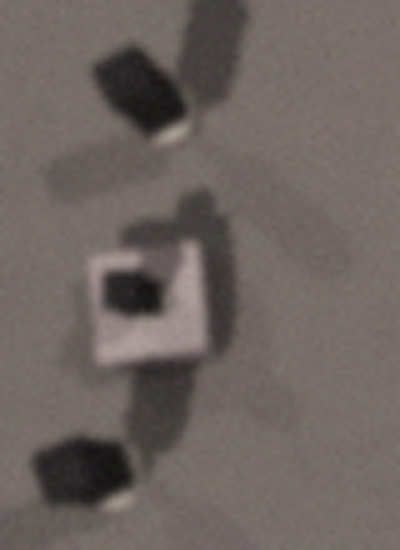

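View pics/t0b.png

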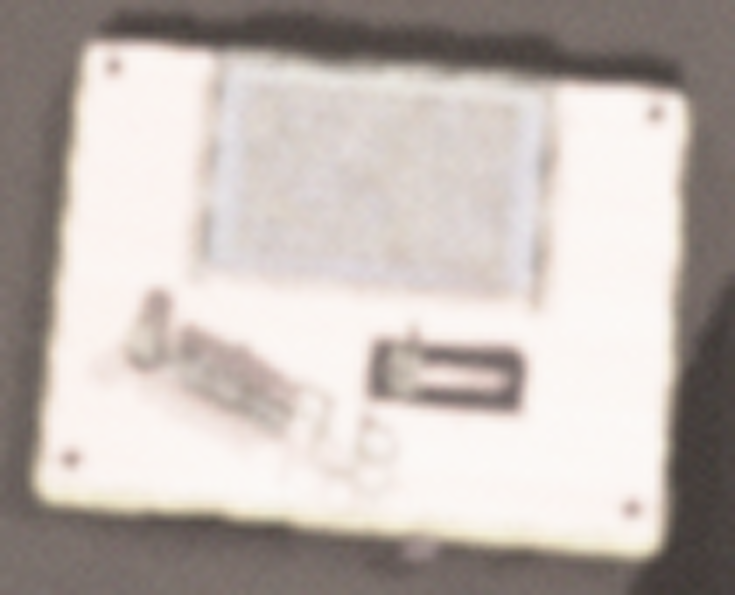

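View pics/s0a.png

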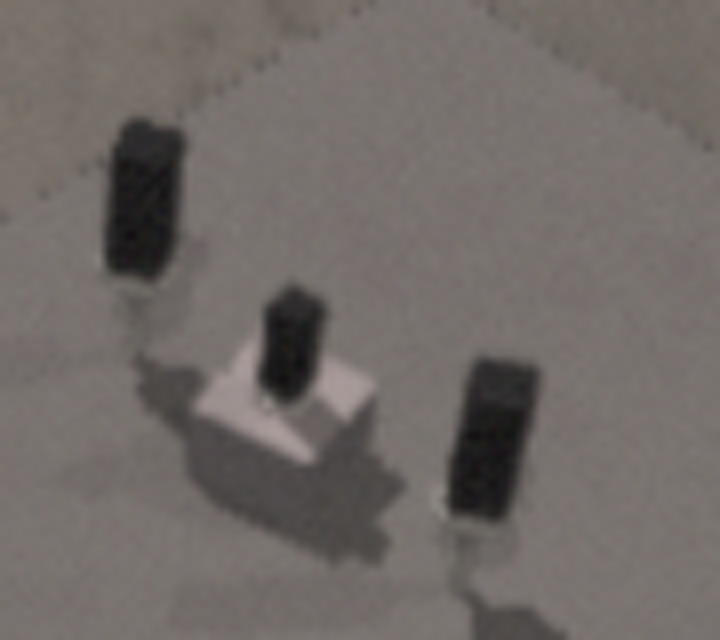

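View pics/s0b.png

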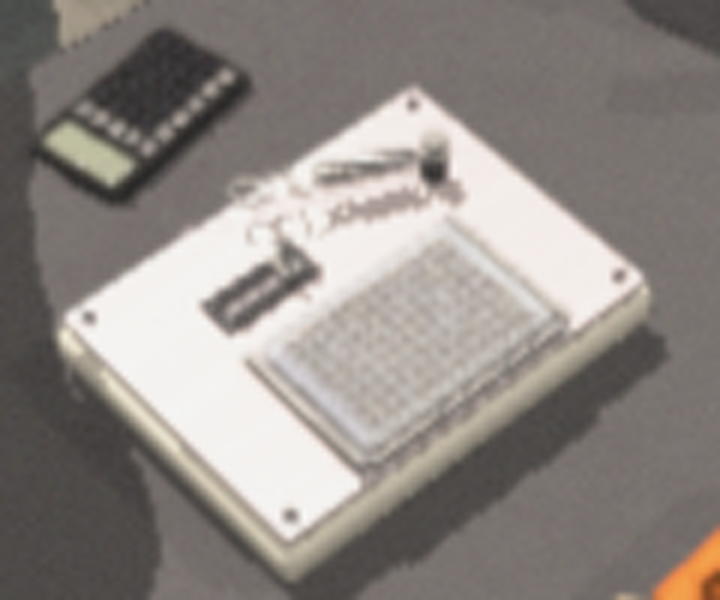

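The puller in the grey block at top (209,223) / scene (361,132) is clearly the smallest. The free-standing ones at (208,184) and (197,260) are bigger. The post stands at the left (pivot) end of the slot. I'll measure roughly now.

Run:
```python
from h import *
T=lambda x,y:(275+x/7,170+y/7)
S=lambda x,y:(245+x/6,150+y/6)
H=[(197.4,215),(220,213),(222,235.4),(199.4,238)]
P=np.array([onz("top",*p,40) for p in H]);print(P.round(0),P.mean(0),[np.linalg.norm(P[i]-P[i-1]) for i in range(4)])
S2=lambda x,y:(325+x/8,90+y/8)
Q=[onz("scene",*S2(*p),40) for p in[(193,410),(313,465),(378,385)]];print("scene holder",np.round(Q,0),(Q[0]+Q[2])/2)
print("handle top",tri(ray("top",180+132/5,165+285/5),ray("scene",*S2(296,300))))
for n,t,s,z in[("pivot",(157,298),(432,138),70),("post",(413,330),(282,238),70)]:
    print(n,tri(ray("top",*T(*t)),ray("scene",*S(*s))),onz("top",*T(*t),z),onz("scene",*S(*s),z))
for n,t,s in[("c1",(112,66),(620,275)),("c2",(655,113),(290,515)),("c3",(631,508),(88,317)),("c4",(70,458),(412,103))]:
    print(n,tri(ray("top",*T(*t)),ray("scene",*S(*s))),onz("top",*T(*t),40),onz("scene",*S(*s),40))
R=[(370,340),(525,350),(520,412),(370,400)]
P=np.array([onz("top",*T(*p),42) for p in R]);print("rail",P.round(0),P.mean(0))
for n,t in (("eye",(376,470)),("coil end",(290,410))): print(n,onz("top",*T(*t),60))
print("eye s",onz("scene",*S(245,188),60))
```

```text
[[509. 364.  40.]
 [521. 303.  40.]
 [460. 288.  40.]
 [447. 348.  40.]] [484.36173393 326.04046974  40.        ] [np.float64(64.46074872343077), np.float64(62.30977914812364), np.float64(62.86811387788289), np.float64(61.52450947811821)]
scene holder [[465. 291.  40.]
 [523. 306.  40.]
 [507. 362.  40.]] [486.35878095 326.68051725  40.        ]
handle top (array([486.49030097, 320.94100475,  97.92778953]), np.float64(6.284976304440007))
pivot (array([533.25108768,  84.92189604,  85.69398123]), np.float64(4.653275418793987)) [537.42327189  87.98939336  70.        ] [521.82482783  92.14132895  70.        ]
post (array([531.06595415, -12.78757875,  81.23982769]), np.float64(5.228715601172805)) [534.50763661 -10.95055099  70.        ] [522.33009413  -9.57729254  70.        ]
c1 (array([636.33302975, 119.02756991,  40.42875399]), np.float64(1.4188116795773589)) [636.03825394 118.46989269  40.        ] [636.3915518  119.96974378  40.        ]
c2 (array([ 637.59450479, -101.1867947 ,   40.82896746]), np.float64(0.2751680751997509)) [ 637.75184398 -101.4049681    40.        ] [ 637.22719482 -100.75125222   40.        ]
c3 (array([ 478.06714591, -102.22805759,   41.02549283]), np.float64(0.22591513325219553)) [ 478.12991772 -102.45219097   40.        ] [ 477.421635   -101.74335795   40.        ]
c4 (array([476.55800805, 117.28591691,  41.81280005]), np.float64(1.0543911199897433)) [476.48363372 117.01234407  40.        ] [475.52783017 118.87365136  40.        ]
rail [[534.   5.  42.]
 [536. -56.  42.]
 [511. -56.  42.]
 [510.   2.  42.]] [522.81549088 -26.43232208  42.        ]
eye [480.84118166  -1.86611783  60.        ]
coil end [500.67275183  33.09611377  60.        ]
eye s [477.01903027   2.26867377  60.        ]
```

```bash
cat >> h.py <<'E'
def st():
    o=robot.get_obs();q=o["eef_rot"];R=Ro.from_quat(q[[1,2,3,0]]).as_matrix()
    return o,R
def plan(target,zdir=None):
    """shift in tool axes (m) to target mm; turn (rad) about tool x to bring jaw axis onto zdir angle (mod pi)"""
    o,R=st();d=R.T@(np.array(target)-o["position"])/1000
    print("pos",o["position"].round(1),"jaw yaw",round(np.arctan2(R[1,2],R[0,2]),4),"down err",(R[:,0]-[0,0,-1]).round(4),"shift",d.round(4),"clk",round(o["clock"],2),"F",o["contact_force"].round(1),"g",round(o["grip_width"],3),"q7",round(o["qpos"][6],2))
    if zdir is not None:
        a=np.arctan2(R[1,2],R[0,2]);t=-(zdir-a);t=(t+np.pi/2)%np.pi-np.pi/2
        print("turn",round(t,4))
E
python3 - <<'E'
from h import *
o,R=st();print(R.round(3))
plan([520,-200,260],np.pi/2);plan([485,326,260])
# bigger pullers top heights
S2=lambda x,y:(325+x/8,90+y/8)
print(tri(ray("top",180+118/5,165+65/5),ray("scene",*S2(505,372))))
print(tri(ray("top",180+70/5,165+455/5),ray("scene",*S2(150,135))))
E
```

```text
[[-0.001  0.923  0.384]
 [ 0.001  0.384 -0.923]
 [-1.    -0.    -0.001]]
pos [ 249.2 -599.9  221.9] jaw yaw -1.177 down err [-0.0005  0.0011  0.    ] shift [-0.0378  0.4035 -0.2655] clk 0.15 F [-0.6  0.4 -0.4] g 0.999 q7 -0.06
turn 0.3938
pos [ 249.2 -599.9  221.9] jaw yaw -1.177 down err [-0.0005  0.0011  0.    ] shift [-0.0372  0.573  -0.7647] clk 0.15 F [-0.6  0.4 -0.4] g 0.999 q7 -0.06
(array([592.99386562, 333.55385054, 126.29086904]), np.float64(3.112319150005815))
(array([394.5609118 , 325.83315226, 127.28540648]), np.float64(1.1109069854247935))
```

```bash
python3 -m creep '[[[-0.008,0.05,-0.033],0.08,1],[[-0.008,0.05,-0.033],0.08,1],[[-0.008,0.05,-0.033],0.08,1],[[-0.008,0.05,-0.033],0.08,1],[[-0.008,0.05,-0.033],0.07,1]]'; python3 -c "
from h import *
plan([520,-150,260],np.pi/2);plan([480,200,260])"
```

```text
clock: 0.78
position: [454.0, -381.7, 263.0]
eef_rot: [0.5, 0.5, 0.5, -0.5]
contact_force: [0.7, -1.3, 0.1]
grip_width: 1.002
pos [ 454.  -381.7  263. ] jaw yaw -1.5697 down err [ 0.0001 -0.0002  0.    ] shift [ 0.0029  0.0662 -0.2316] clk 0.78 F [ 0.7 -1.3  0.1] g 1.002 q7 -0.96
turn 0.0011
pos [ 454.  -381.7  263. ] jaw yaw -1.5697 down err [ 0.0001 -0.0002  0.    ] shift [ 0.0029  0.0266 -0.5816] clk 0.78 F [ 0.7 -1.3  0.1] g 1.002 q7 -0.96
```

```bash
python3 -m creep '[[[0,0.005,-0.06],0,1],[[0,0.005,-0.06],0,1],[[0,0.005,-0.06],0,1],[[0,0.005,-0.06],0,1],[[0.01,0,-0.06],0,1]]'; python3 -m creep '[[[0.04,0,-0.05],0,1],[[0.02,0,-0.02],0,1],[[0,0,0],0,1],[[0,0,0],0,1]]'; python3 -c "
from h import *
plan([480,0,200],np.pi/2)
o,_=st();im=robot.read_camera('wrist')
cv2.imwrite('pics/w1.png',im[:,:,::-1]);np.savez('pics/w1.npz',p=o['position'],q=o['eef_rot'])
print(proj('wrist',[522,91,60],o),proj('wrist',[522,-10,70],o))"
```

```text
clock: 1.4
position: [472.2, -81.1, 253.0]
eef_rot: [0.501, 0.499, 0.501, -0.499]
contact_force: [1.2, 0.6, 0.5]
grip_width: 1.0
clock: 1.9
position: [472.1, -15.5, 194.3]
eef_rot: [0.501, 0.499, 0.5, -0.499]
contact_force: [1.0, -0.5, -0.2]
grip_width: 1.002
pos [472.1 -15.5 194.3] jaw yaw -1.5683 down err [ 0.0008 -0.0003  0.    ] shift [-0.0057  0.008  -0.0155] clk 1.9 F [ 1.  -0.5 -0.2] g 1.002 q7 -1.63
turn 0.0025
[215.68061718 141.87351253] [316.74505046 140.71883241]
```

View pics/w1.png

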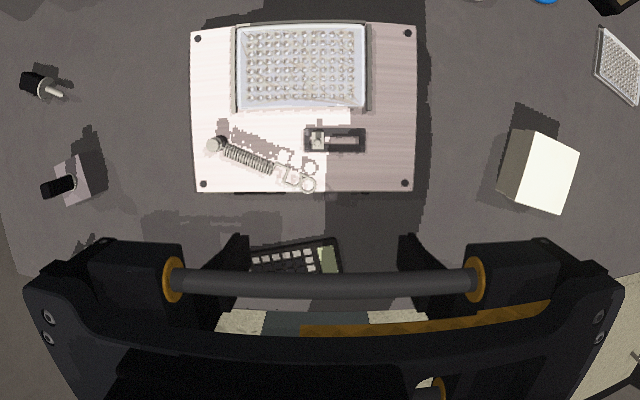

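```bash
python3 -c "
from h import *
crop('pics/w1.png','pics/w1c.png',195,120,375,200,4.4)"
```

```text
(no output)
```

View pics/w1c.png

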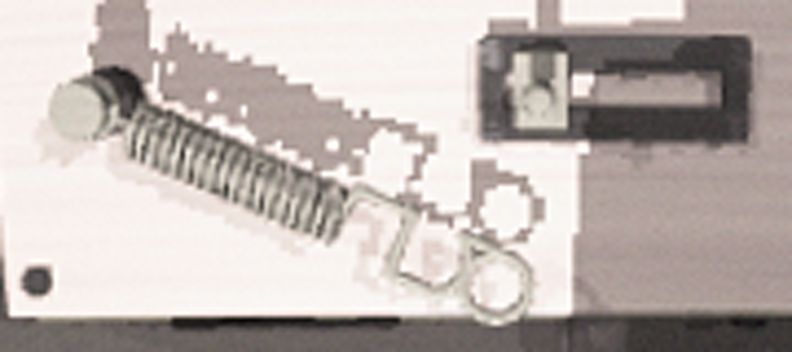

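```bash
python3 -c "
from h import *
d=np.load('pics/w1.npz');o={'position':d['p'],'eef_rot':d['q']}
W=lambda x,y:(195+x/4.4,120+y/4.4)
for n,p,z in [('post',(538,97),70),('stud',(78,110),70),('eye',(497,280),60),('c4',(37,281),40)]: print(n,onz('wrist',*W(*p),z,o))
for p in [(197.5,38.5),(407,33),(404.5,183.5),(203.5,183.5)]: print(onz('wrist',*p,40,o))
R=[(480,37),(752,37),(748,138),(482,138)]
print('rail',np.mean([onz('wrist',*W(*p),44,o) for p in R],0))
"
```

```text
post [520.76174872 -10.48691498  70.        ]
stud [520.01280509  90.64371851  70.        ]
eye [478.73672447  -1.07199266  60.        ]
c4 [474.31011097 116.28776862  40.        ]
[634.35701108 117.67145147  40.        ]
[ 635.49814335 -101.75672757   40.        ]
[ 474.83378563 -103.35026065   40.        ]
[474.72192721 116.13586754  40.        ]
rail [520.5720669 -27.8192705  44.       ]
```

```bash
python3 -m creep '[[[-0.02,0,-0.06],0,1],[[-0.02,0,-0.06],0,1],[[0,0,-0.06],0,1],[[0,0,-0.06],0,1],[[0,0,-0.06],0,1]]'; python3 -m creep '[[[0,-0.01,-0.041],0,1],[[0,0,0],0,1],[[0,0,0],0,1]]'; python3 -c "
from h import *
plan([455,326,230],np.pi/2)
o,_=st();im=robot.read_camera('wrist')
cv2.imwrite('pics/w2.png',im[:,:,::-1]);np.savez('pics/w2.npz',p=o['position'],q=o['eef_rot'])
u,v=proj('wrist',[485,326,94],o).astype(int);print(u,v)
crop('pics/w2.png','pics/w2c.png',u-80,max(v-70,0),u+80,v+50,5)"
```

```text
clock: 2.58
position: [471.9, 284.8, 234.3]
eef_rot: [0.501, 0.5, 0.5, -0.499]
contact_force: [1.2, -0.9, -0.1]
grip_width: 1.003
clock: 2.95
position: [461.6, 323.9, 233.4]
eef_rot: [0.501, 0.5, 0.5, -0.499]
contact_force: [-0.0, -0.1, -0.2]
grip_width: 1.0
pos [461.6 323.9 233.4] jaw yaw -1.5689 down err [ 0.0007 -0.0004  0.    ] shift [ 0.0034 -0.0066 -0.0021] clk 2.95 F [-0.  -0.1 -0.2] g 1.0 q7 -2.38
turn 0.0019
320 165
```

View pics/w2c.png

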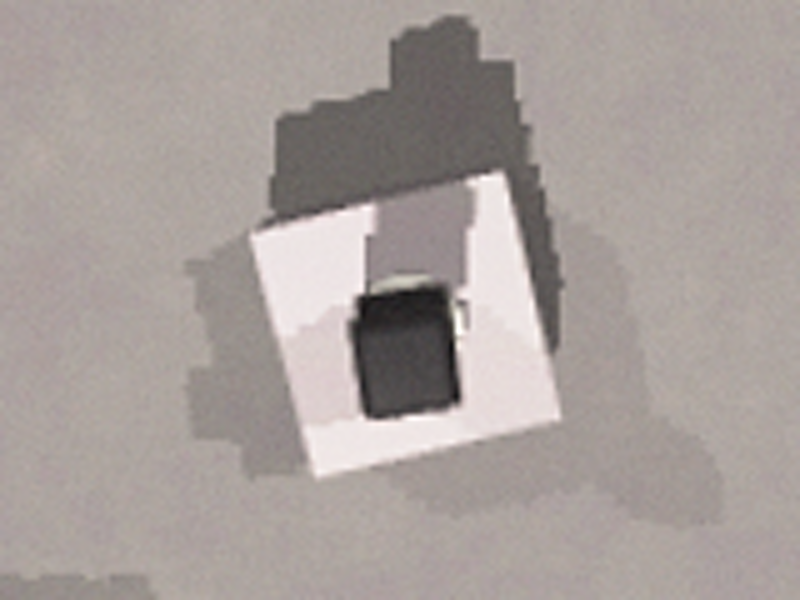

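View pics/w2.png

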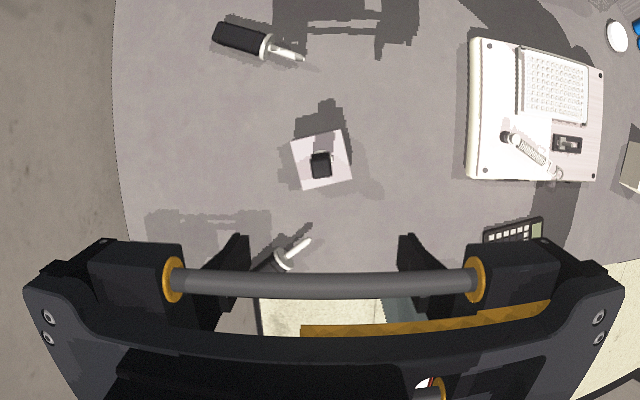

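```bash
python3 -c "
from h import *
d=np.load('pics/w2.npz');o={'position':d['p'],'eef_rot':d['q']}
W=lambda x,y:(240+x/5,95+y/5)
q=np.array([onz('wrist',*W(*p),94,o) for p in[(358,328),(447,318),(460,402),(370,418)]]);print(q.round(1),q.mean(0))
q=np.array([onz('wrist',*W(*p),40,o) for p in[(250,235),(505,170),(560,418),(315,478)]]);print(q.round(1),q.mean(0));c=q.mean(0)
e=q[1]-q[0];print(np.arctan2(e[1],e[0]))
plan([c[0],c[1],150],-1.41)
"
```

```text
[[490.3 334.8  94. ]
 [492.3 317.3  94. ]
 [475.5 314.6  94. ]
 [472.1 332.5  94. ]] [482.56636833 324.82165149  94.        ]
[[503.5 361.7  40. ]
 [518.5 303.2  40. ]
 [460.3 289.5  40. ]
 [445.5 347.3  40. ]] [481.95040164 325.42404699  40.        ]
-1.3199987482588857
pos [461.7 323.5 233.4] jaw yaw -1.5698 down err [ 0.0007 -0.0005  0.    ] shift [ 0.0834  0.0202 -0.002 ] clk 3.0 F [-0.  -0.2  0.1] g 0.998 q7 -2.38
turn -0.1598
```

```bash
python3 -m creep '[[[0.01,0.0207,-0.0015],0,1],[[0.02,0,0],-0.08,1],[[0.03,0,0],-0.07,1],[[0.03,0,0],0,1],[[0,0,0],0,1]]'; python3 -c "
from h import *
plan([482.3,325.2,54],-1.42)
o,_=st();im=robot.read_camera('wrist')
cv2.imwrite('pics/w3.png',im[:,:,::-1]);np.savez('pics/w3.npz',p=o['position'],q=o['eef_rot'])
crop('pics/w3.png','pics/w3c.png',220,100,420,250,4)"
```

```text
clock: 3.62
position: [481.1, 324.0, 141.4]
eef_rot: [0.536, 0.46, 0.536, -0.462]
contact_force: [1.2, 0.3, -0.0]
grip_width: 0.997
pos [481.1 324.  141.4] jaw yaw -1.4199 down err [-0.0028 -0.0026  0.    ] shift [ 0.0874  0.0016 -0.0012] clk 3.62 F [ 1.2  0.3 -0. ] g 0.997 q7 -2.27
turn 0.0001
```

View pics/w3c.png

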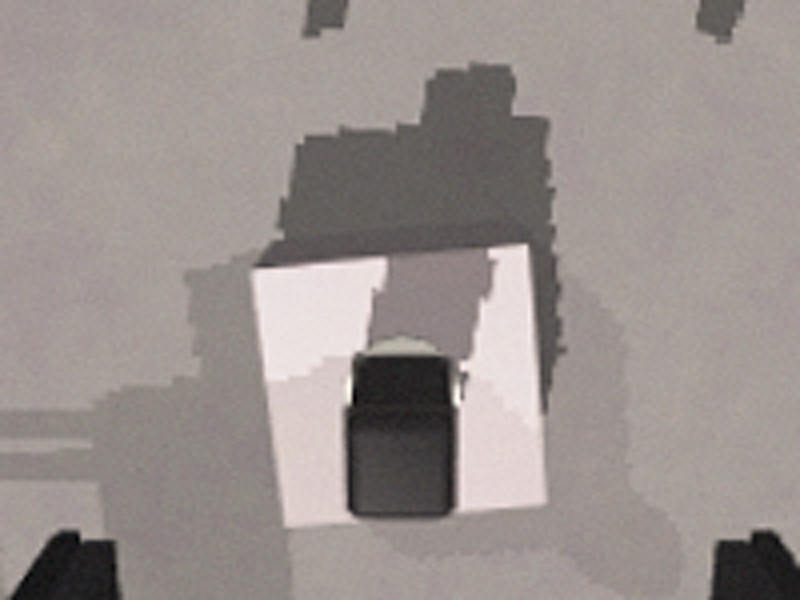

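```bash
python3 -c "
from h import *
d=np.load('pics/w3.npz');o={'position':d['p'],'eef_rot':d['q']}
W=lambda x,y:(220+x/4,100+y/4)
c=onz('wrist',*W(401,461),94,o);print(c)
q=np.array([onz('wrist',*W(*p),40,o) for p in[(253,268),(527,244),(547,502),(287,527)]]);print(q.mean(0))
plan([c[0],c[1],54])"
python3 -m creep '[[[0.03,0.0015,-0.0018],0,1],[[0.035,0,0],0,1],[[0.02,0,0],0,1],[[0,0,0],0,1],[[0,0,0],0,1]]'
```

```text
[484.7765813  326.17810369  94.        ]
[482.52731958 325.75565489  40.        ]
pos [481.7 325.1 143.1] jaw yaw -1.4194 down err [-0.0007 -0.001   0.    ] shift [ 0.0891  0.0033 -0.0006] clk 3.67 F [ 1.  -0.   1.3] g 0.996 q7 -2.27
clock: 4.3
position: [483.2, 329.4, 59.7]
eef_rot: [0.537, 0.461, 0.537, -0.459]
contact_force: [0.1, 0.2, 0.1]
grip_width: 1.0
```

```bash
python3 -c "
from h import *
plan([483.5,326,55])"
python3 -m creep '[[[0.004,0.0005,0.003],0,1],[[0,0,0],0,1],[[0,0,0],0,1]]';python3 -c "
from h import *
plan([483.5,326,55])"
```

```text
pos [483.2 329.4  59.7] jaw yaw -1.4173 down err [0.0017 0.0011 0.    ] shift [ 0.0047 -0.0002  0.0034] clk 4.3 F [0.1 0.2 0.1] g 1.0 q7 -2.33
clock: 4.68
position: [483.4, 325.9, 54.3]
eef_rot: [0.537, 0.46, 0.537, -0.46]
contact_force: [-0.3, 0.0, 0.2]
grip_width: 0.999
pos [483.4 325.9  54.3] jaw yaw -1.4172 down err [0.0003 0.0001 0.    ] shift [-0.0007  0.0001 -0.0001] clk 4.67 F [-0.3  0.   0.2] g 0.999 q7 -2.33
```

```bash
python3 -m creep '[[[0,0,0],0,-1],[[0,0,0],0,-1],[[0,0,0],0,-1],[[0,0,0],0,-1],[[0,0,0],0,-1]]' 45; python3 -m creep '[[[0,0,0],0,-1],[[0,0,0],0,-1],[[0,0,0],0,-1]]'
```

```text
clock: 5.3
position: [483.2, 325.9, 54.1]
eef_rot: [0.537, 0.46, 0.537, -0.46]
contact_force: [-0.2, 1.1, 0.8]
grip_width: 0.517
clock: 5.68
position: [483.2, 326.0, 54.1]
eef_rot: [0.537, 0.46, 0.537, -0.46]
contact_force: [1.0, -0.5, 0.7]
grip_width: 0.228
```

```bash
python3 -m creep '[[[-0.01,0,0],0,-1],[[-0.03,0,0],0,-1],[[-0.04,0,0],0,-1],[[-0.04,0,0],0,-1],[[-0.04,0,0],0,-1]]'; python3 -c "
from h import *
plan([478.8,80,214],-np.pi/2)
o,_=st();im=robot.read_camera('wrist')
cv2.imwrite('pics/w4.png',im[:,:,::-1]);print(proj('wrist',o['position']+[0,0,-40],o))"
```

```text
clock: 6.3
position: [483.0, 325.9, 216.1]
eef_rot: [0.537, 0.46, 0.537, -0.46]
contact_force: [0.1, 0.3, -1.6]
grip_width: 0.229
pos [483.  325.9 216.1] jaw yaw -1.4168 down err [0.0004 0.0002 0.    ] shift [ 0.002  -0.0419  0.2424] clk 6.3 F [ 0.1  0.3 -1.6] g 0.229 q7 -2.23
turn 0.154
[322.58093889 224.30886843]
```

View pics/w4.png

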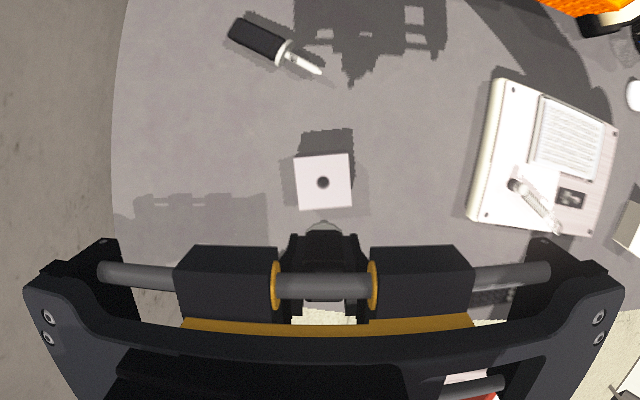

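```bash
python3 -m creep '[[[0,0,0],0.154,-1],[[0,-0.001,0.06],0,-1],[[0,-0.001,0.06],0,-1],[[0,-0.001,0.06],0,-1],[[0,-0.001,0.06],0,-1]]';python3 -m creep '[[[0.01,0,0.05],0,-1],[[0.03,0,0.036],0,-1],[[0.03,0,0],0,-1],[[0,0,0],0,-1],[[0,0,0],0,-1]]'; python3 -c "
from h import *
plan([479,0,128],-np.pi/2)
"
```

```text
clock: 6.98
position: [478.9, 84.2, 214.7]
eef_rot: [0.5, 0.5, 0.5, -0.5]
contact_force: [1.6, -0.5, -1.3]
grip_width: 0.229
clock: 7.6
position: [479.8, 0.7, 145.4]
eef_rot: [0.501, 0.5, 0.5, -0.499]
contact_force: [0.2, 0.2, -0.8]
grip_width: 0.225
pos [479.8   0.7 145.4] jaw yaw -1.5697 down err [0.0013 0.0002 0.    ] shift [ 0.0174 -0.0008  0.0007] clk 7.6 F [ 0.2  0.2 -0.8] g 0.225 q7 -1.7
turn 0.0011
```

```bash
python3 -m creep '[[[0.008,0,0],0,-1],[[0,0,0],0,-1]]'; python3 -c "
from h import *
o,_=st();print(o['position'])
for n in ('wrist','scene','top'):
    cv2.imwrite(f'pics/{n}5.png',robot.read_camera(n)[:,:,::-1])
np.savez('pics/w5.npz',p=o['position'],q=o['eef_rot'])
print(proj('wrist',o['position']+[0,0,-48],o))
crop('pics/wrist5.png','pics/w5c.png',250,130,410,250,5)
crop('pics/scene5.png','pics/s5c.png',245,140,345,215,7)
crop('pics/top5.png','pics/t5c.png',280,180,380,255,7)
"
```

```text
clock: 7.85
position: [479.1, 0.3, 136.1]
eef_rot: [0.5, 0.5, 0.5, -0.5]
contact_force: [-0.1, 0.2, -1.8]
grip_width: 0.223
[4.79133907e+02 2.54432557e-01 1.36085113e+02]
[322.34709643 220.43952798]
```

View pics/w5c.png

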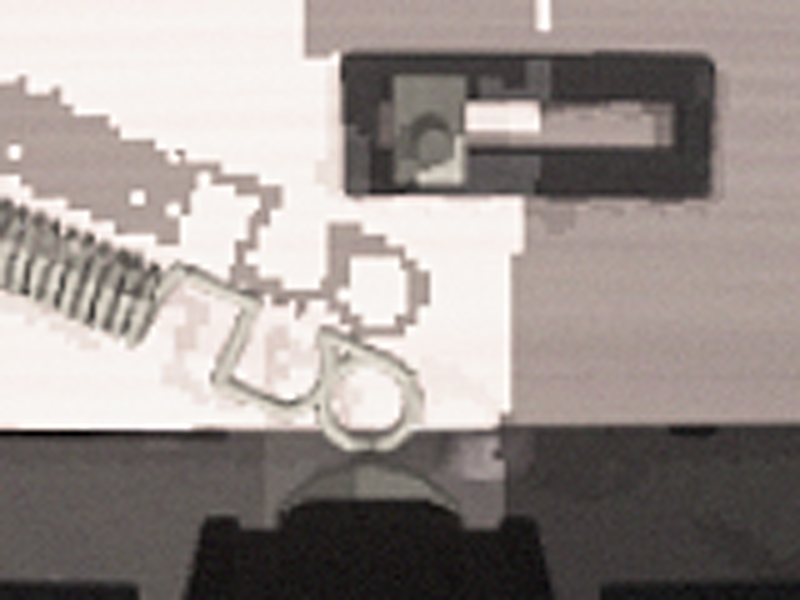

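View pics/s5c.png

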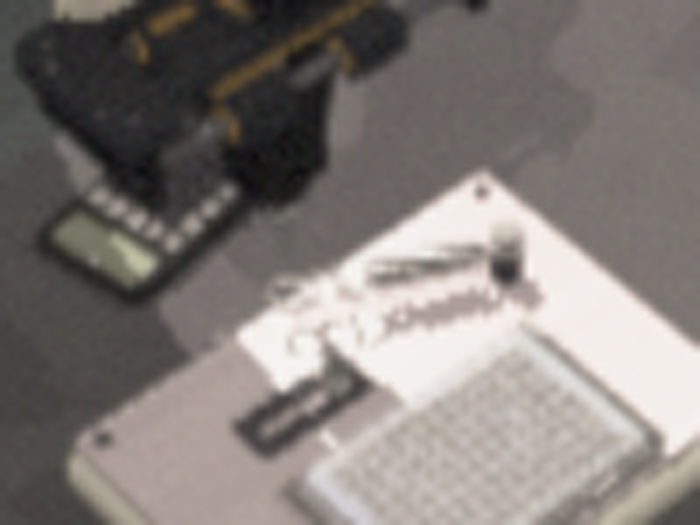

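View pics/t5c.png

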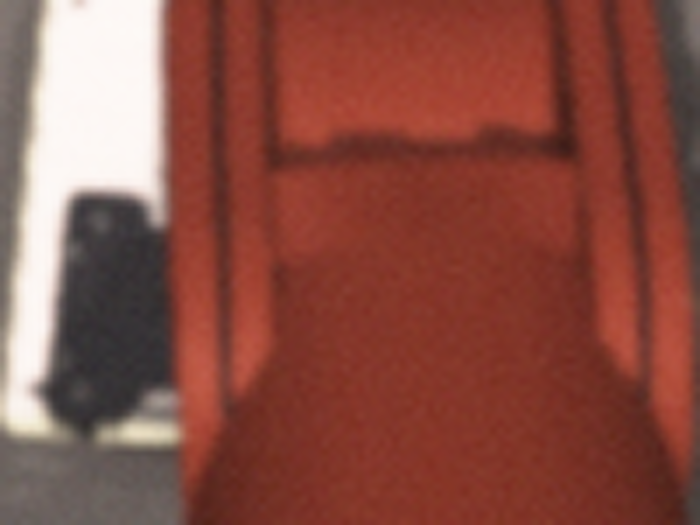

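```bash
python3 -c "
from h import *
d=np.load('pics/w5.npz');o={'position':d['p'],'eef_rot':d['q']}
W=lambda x,y:(250+x/5,130+y/5)
print('eye',onz('wrist',*W(371,402),60,o),'post',onz('wrist',*W(433,138),70,o))
for y in (455,463): print('flange rim',onz('wrist',*W(370,y),o['position'][2]-10,o)-[13,0,0],onz('wrist',*W(370,y),o['position'][2]-14,o)-[13,0,0])
R=[(343,55),(715,55),(713,196),(345,196)]
print('rail',np.mean([onz('wrist',*W(*p),44,o) for p in R],0))
"
```

```text
eye [477.41562595  -1.14180619  60.        ] post [522.03357716 -10.26100435  70.        ]
flange rim [479.8404185   -0.86690231 126.08511314] [478.35227932  -0.87460903 122.08511314]
flange rim [478.82726452  -0.86852379 126.08511314] [477.31555492  -0.87626823 122.08511314]
rail [520.40750823 -27.68828063  44.        ]
```

```bash
python3 -m creep '[[[0.012,-0.001,0.0002],0,-1],[[0.01,0,0],0,-1],[[0.003,0,0],0,-1],[[0,0,0],0,-1]]'; python3 -m creep '[[[0.002,0,0],0,-1],[[0.002,0,0],0,-1],[[0.002,0,0],0,-1]]';  python3 -c "
from h import *
plan([478.2,0,98])"
```

```text
clock: 8.5
position: [478.0, -0.2, 110.7]
eef_rot: [0.5, 0.5, 0.5, -0.5]
contact_force: [0.0, 1.1, -0.9]
grip_width: 0.231
clock: 8.88
position: [478.2, -0.3, 105.0]
eef_rot: [0.5, 0.5, 0.5, -0.5]
contact_force: [-0.6, 0.2, -1.7]
grip_width: 0.23
pos [ 4.782e+02 -3.000e-01  1.050e+02] jaw yaw -1.5711 down err [0.0002 0.     0.    ] shift [ 0.007  -0.     -0.0003] clk 8.88 F [-0.6  0.2 -1.7] g 0.23 q7 -1.72
```

```bash
python3 -m creep '[[[0.002,0,0],0,-1],[[0.002,0,0],0,-1],[[0.003,0,0],0,-1],[[0,0,0],0,-1]]';  python3 -c "
from h import *
plan([478.2,0,98])
o,_=st()
for n in ('wrist','scene'):
    cv2.imwrite(f'pics/{n}6.png',robot.read_camera(n)[:,:,::-1])
crop('pics/wrist6.png','pics/w6c.png',250,130,410,250,5)
crop('pics/scene6.png','pics/s6c.png',245,140,345,215,7)
"
```

```text
clock: 9.38
position: [478.0, -0.3, 97.8]
eef_rot: [-0.5, -0.5, -0.5, 0.5]
contact_force: [-0.5, -0.5, -1.7]
grip_width: 0.226
pos [ 4.78e+02 -3.00e-01  9.78e+01] jaw yaw -1.571 down err [-0.0005  0.0001  0.    ] shift [-0.0002  0.0002 -0.0003] clk 9.38 F [-0.5 -0.5 -1.7] g 0.226 q7 -1.72
```

View pics/w6c.png

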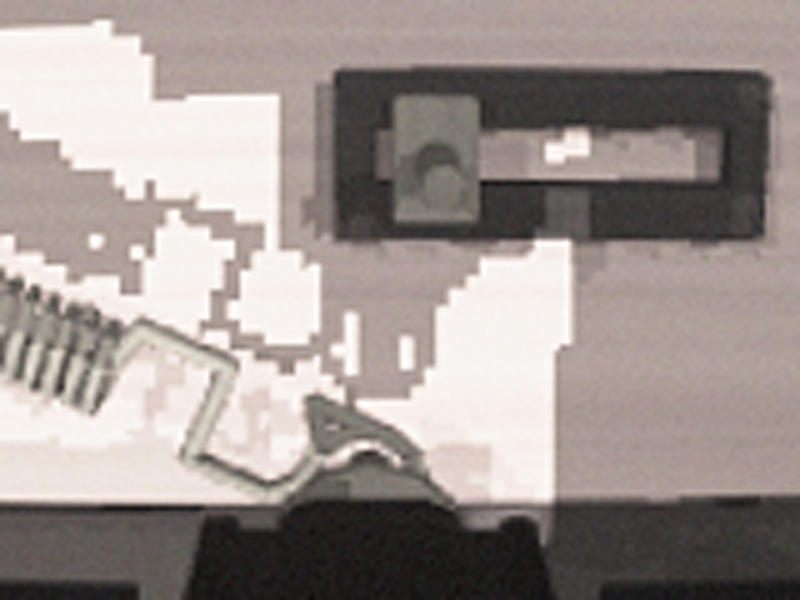

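View pics/s6c.png

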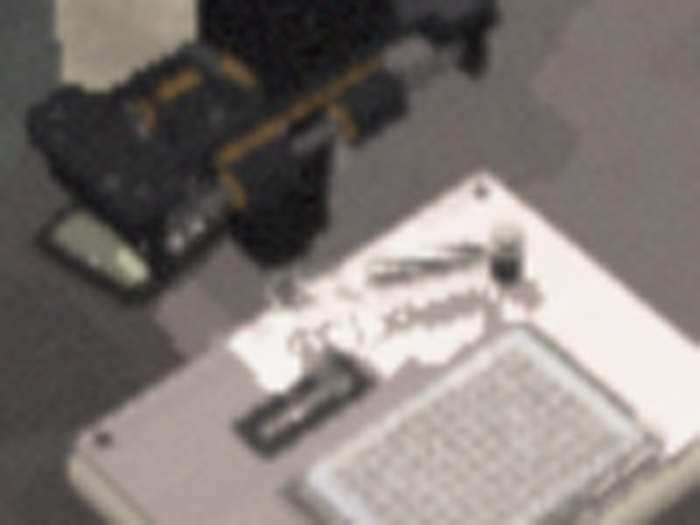

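```bash
python3 -m creep '[[[0,-0.0017,0.0036],0,-1],[[0,-0.0017,0.0036],0,-1],[[0,0,0],0,-1]]'; python3 -m creep '[[[0,-0.0017,0.0036],0,-1],[[0,-0.0016,0.0036],0,-1],[[0,-0.0016,0.0036],0,-1],[[0,0,0],0,-1],[[0,0,0],0,-1]]';  python3 -c "
from h import *
plan([469.7,-18.3,98])
o,_=st()
np.savez('pics/w7.npz',p=o['position'],q=o['eef_rot'])
for n in ('wrist','scene'):
    cv2.imwrite(f'pics/{n}7.png',robot.read_camera(n)[:,:,::-1])
crop('pics/wrist7.png','pics/w7c.png',200,130,360,250,5)
crop('pics/scene7.png','pics/s7c.png',245,140,345,215,7)
"
```

```text
clock: 9.85
position: [474.8, -7.6, 98.2]
eef_rot: [0.5, 0.5, 0.5, -0.5]
contact_force: [0.6, 2.5, -1.3]
grip_width: 0.223
clock: 10.48
position: [470.0, -18.1, 98.1]
eef_rot: [0.5, 0.5, 0.5, -0.5]
contact_force: [1.5, 4.6, -0.2]
grip_width: 0.226
pos [470.  -18.1  98.1] jaw yaw -1.5709 down err [0.0002 0.0002 0.    ] shift [ 0.0001 -0.0003  0.0002] clk 10.47 F [ 1.5  4.6 -0.2] g 0.226 q7 -1.68
```

View pics/w7c.png

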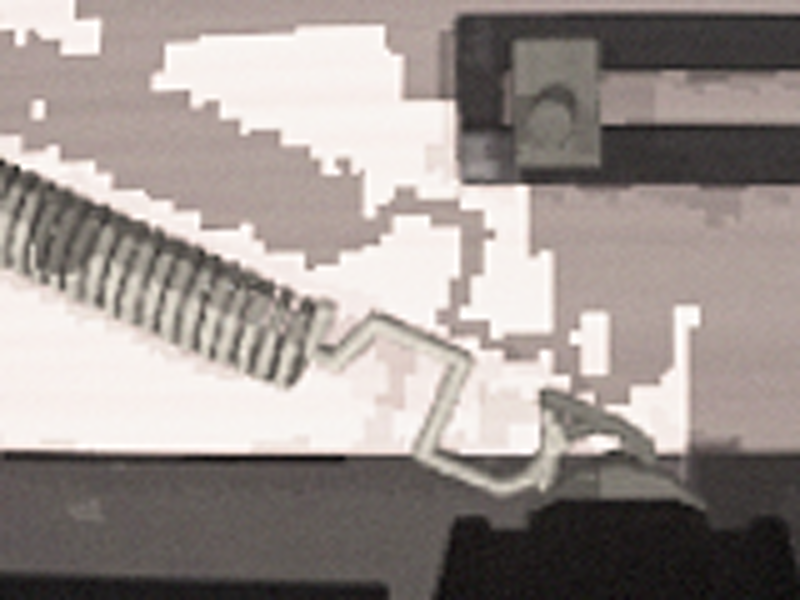

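```bash
python3 -c "
from h import *
d=np.load('pics/w7.npz');o={'position':d['p'],'eef_rot':d['q']}
W=lambda x,y:(200+x/5,130+y/5)
P=np.array([520.,90.6])
for n,p,z in [('c(20,7.5)',(465,358),60),('c(20,-7)',(428,450),60),('nose(32.5,7.5)',(547,398),60),('(7,7.5)',(377,318),60),('post',(552,124),70)]:
    X=onz('wrist',*W(*p),z,o);print(n,X.round(1),'dist',np.linalg.norm(X[:2]-P).round(2))
    if z==60:globals()[n]=X
"
```

```text
c(20,7.5) [487.2   1.7  60. ] dist 94.74
c(20,-7) [473.9   7.3  60. ] dist 95.23
nose(32.5,7.5) [481.5  -9.3  60. ] dist 107.09
(7,7.5) [492.8  13.6  60. ] dist 81.7
post [520.4 -10.8  70. ] dist 101.41
```

```bash
python3 -c "
from h import *
p=np.array([470,-18.1])
for a in [.4293,.38,.33,.28,.23,.18,.14,.10,.07,.04,.01,-.006]:
    q=np.array([520.3-121.6*np.sin(a),91.8-121.6*np.cos(a)]);d=(q-p)/1000;print(a,q.round(1),'tool y %.4f z %.4f'%(d[0],-d[1]));p=q"
```

```text
0.4293 [469.7 -18.8] tool y -0.0003 z 0.0007
0.38 [475.2 -21.1] tool y 0.0055 z 0.0024
0.33 [480.9 -23.2] tool y 0.0057 z 0.0021
0.28 [486.7 -25.1] tool y 0.0058 z 0.0018
0.23 [492.6 -26.6] tool y 0.0059 z 0.0015
0.18 [498.5 -27.8] tool y 0.0060 z 0.0012
0.14 [503.3 -28.6] tool y 0.0048 z 0.0008
0.1 [508.2 -29.2] tool y 0.0048 z 0.0006
0.07 [511.8 -29.5] tool y 0.0036 z 0.0003
0.04 [515.4 -29.7] tool y 0.0036 z 0.0002
0.01 [519.1 -29.8] tool y 0.0036 z 0.0001
-0.006 [521.  -29.8] tool y 0.0019 z 0.0000
```

```bash
python3 -m creep '[[[0,-0.0003,0.0007],0,-1],[[0,0.0055,0.0024],0,-1],[[0,0.0057,0.0021],0,-1],[[0,0.0058,0.0018],0,-1],[[0,0,0],0,-1]]'; python3 -m creep '[[[0,0.0059,0.0015],0,-1],[[0,0.006,0.0012],0,-1],[[0,0,0],0,-1],[[0,0,0],0,-1]]';  python3 -c "
from h import *
plan([498.5,-27.8,98])
o,_=st()
np.savez('pics/w8.npz',p=o['position'],q=o['eef_rot'])
for n in ('wrist','scene'):
    cv2.imwrite(f'pics/{n}8.png',robot.read_camera(n)[:,:,::-1])
crop('pics/wrist8.png','pics/w8c.png',200,130,360,250,5)
crop('pics/scene8.png','pics/s8c.png',245,140,345,215,7)
"
```

```text
clock: 11.2
position: [487.0, -25.3, 97.9]
eef_rot: [0.5, 0.5, 0.5, -0.5]
contact_force: [2.0, 3.8, -0.9]
grip_width: 0.226
clock: 11.7
position: [498.3, -27.9, 98.0]
eef_rot: [0.5, 0.5, 0.5, -0.5]
contact_force: [0.8, 4.7, -1.5]
grip_width: 0.225
pos [498.3 -27.9  98. ] jaw yaw -1.5709 down err [-0.0003  0.0002  0.    ] shift [-0.      0.0002 -0.0001] clk 11.7 F [ 0.8  4.7 -1.5] g 0.225 q7 -1.68
```

View pics/w8c.png

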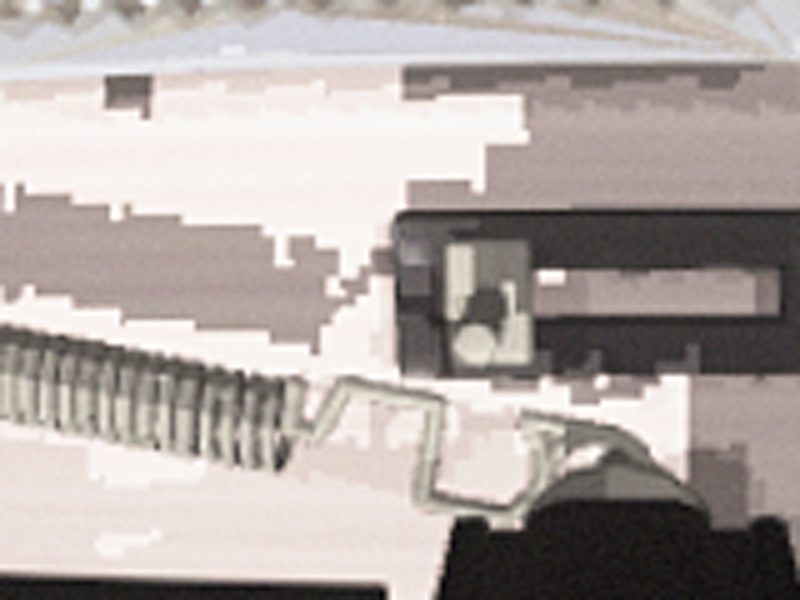

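```bash
python3 -c "
from h import *
d=np.load('pics/w8.npz');o={'position':d['p'],'eef_rot':d['q']}
W=lambda x,y:(200+x/5,130+y/5)
P=np.array([520.,90.6])
Y={}
for n,p,z in [('c(20,7.5)',(440,402),60),('c(20,-7)',(425,498),60),('nose(32.5,7.5)',(527,420),60),('(7,7.5)',(346,384),60),('post',(475,346),70)]:
    X=onz('wrist',*W(*p),z,o)[:2];print(n,X.round(1),'dist',np.linalg.norm(X[:2]-P).round(2));Y[n]=X
e=Y['nose(32.5,7.5)']-Y['(7,7.5)'];print(np.linalg.norm(e),'=25.5?',np.arctan2(-e[0],-e[1]))
"
```

```text
c(20,7.5) [509.3  -4.4] dist 95.63
c(20,-7) [495.1  -1.8] dist 95.68
nose(32.5,7.5) [506.7 -16.3] dist 107.74
(7,7.5) [511.8   8.5] dist 82.5
post [520.2 -10.4] dist 101.02
25.33977265543329 =25.5? 0.20338953228987455
```

```bash
python3 -m creep '[[[0,0.0048,0.0006],0,-1],[[0,0.0048,0.0004],0,-1],[[0,0.0036,0.0002],0,-1],[[0,0,0],0,-1]]';  python3 -c "
from h import *
plan([511.8,-29.5,98])
o,_=st()
np.savez('pics/w9.npz',p=o['position'],q=o['eef_rot'])
for n in ('wrist',):
    cv2.imwrite(f'pics/{n}9.png',robot.read_camera(n)[:,:,::-1])
crop('pics/wrist9.png','pics/w9c.png',200,130,360,250,5)
"
```

```text
clock: 12.3
position: [511.9, -29.2, 98.0]
eef_rot: [0.5, 0.5, 0.5, -0.5]
contact_force: [0.7, 4.0, -0.3]
grip_width: 0.227
pos [511.9 -29.2  98. ] jaw yaw -1.571 down err [-0.0002  0.0002  0.    ] shift [-0.     -0.0001  0.0003] clk 12.3 F [ 0.7  4.  -0.3] g 0.227 q7 -1.68
```

View pics/w9c.png

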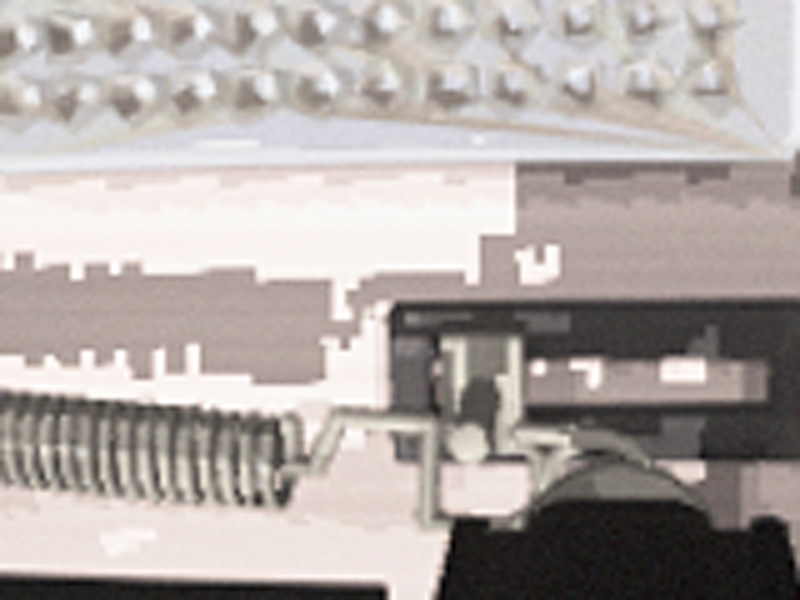

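The post top at crop (470,440) is entering the gap between the shank (edge ≈440) and the nose (≈520), well clear of both. Continuing the swing.

```bash
python3 -m creep '[[[0,0.0036,0.0002],0,-1],[[0,0.003,0.0001],0,-1],[[0,0.002,0],0,-1],[[0,0,0],0,-1]]';  python3 -c "
from h import *
plan([520.5,-29.5,98])
o,_=st()
np.savez('pics/w10.npz',p=o['position'],q=o['eef_rot'])
cv2.imwrite('pics/wrist10.png',robot.read_camera('wrist')[:,:,::-1])
crop('pics/wrist10.png','pics/w10c.png',200,130,360,250,5)
"
```

```text
clock: 12.85
position: [520.4, -29.4, 98.0]
eef_rot: [0.5, 0.5, 0.5, -0.5]
contact_force: [0.6, 4.1, -1.4]
grip_width: 0.227
pos [520.4 -29.4  98. ] jaw yaw -1.571 down err [-0.      0.0002  0.    ] shift [0.     0.0001 0.0001] clk 12.85 F [ 0.6  4.1 -1.4] g 0.227 q7 -1.69
```

View pics/w10c.png

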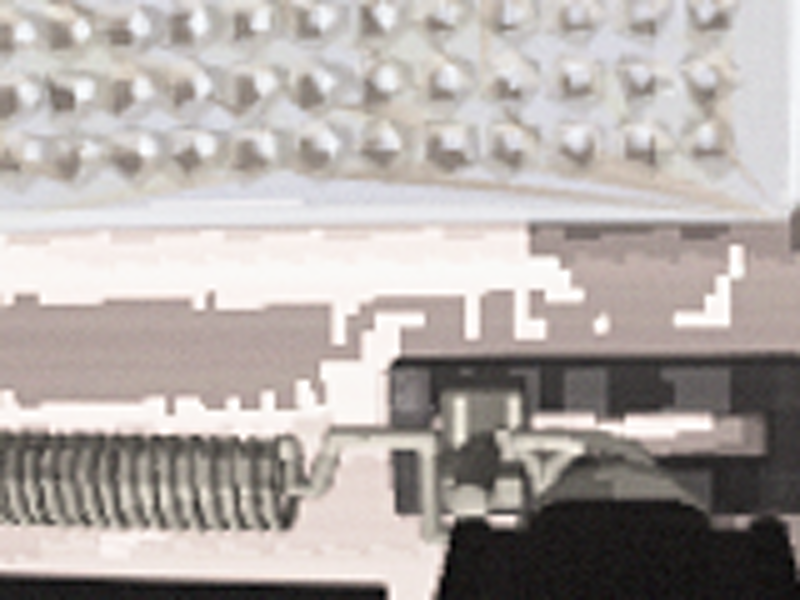

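```bash
python3 -m creep '[[[0,0,-0.001],0,-1],[[0,0,-0.001],0,-1],[[0,0,-0.001],0,-1],[[0,0,-0.001],0,-1],[[0,0,0],0,-1]]'; python3 -m creep '[[[0,0,-0.001],0,-1],[[0,0,-0.001],0,-1],[[0,0,0],0,-1],[[0,0,0],0,-1]]'; python3 -m creep '[[[0,0,-0.001],0,-1],[[0,0,-0.0007],0,-1],[[0,0,0],0,-1],[[0,0,0],0,-1]]'; python3 -c "
from h import *
plan([520.5,-21.6,98])
o,_=st()
np.savez('pics/w11.npz',p=o['position'],q=o['eef_rot'])
cv2.imwrite('pics/wrist11.png',robot.read_camera('wrist')[:,:,::-1])
crop('pics/wrist11.png','pics/w11c.png',200,130,360,250,5)
"
```

```text
clock: 13.52
position: [520.2, -25.4, 98.0]
eef_rot: [-0.5, -0.5, -0.5, 0.5]
contact_force: [-0.1, 3.8, -1.1]
grip_width: 0.223
clock: 14.02
position: [520.2, -24.0, 98.0]
eef_rot: [-0.5, -0.5, -0.5, 0.5]
contact_force: [1.2, 0.2, -1.0]
grip_width: 0.227
clock: 14.52
position: [520.3, -21.8, 98.0]
eef_rot: [-0.5, -0.5, -0.5, 0.5]
contact_force: [-0.4, -0.2, -1.6]
grip_width: 0.224
pos [520.3 -21.8  98. ] jaw yaw -1.571 down err [ 0. -0.  0.] shift [ 0.      0.0002 -0.0002] clk 14.53 F [-0.4 -0.2 -1.6] g 0.224 q7 -1.71
```

View pics/w11c.png

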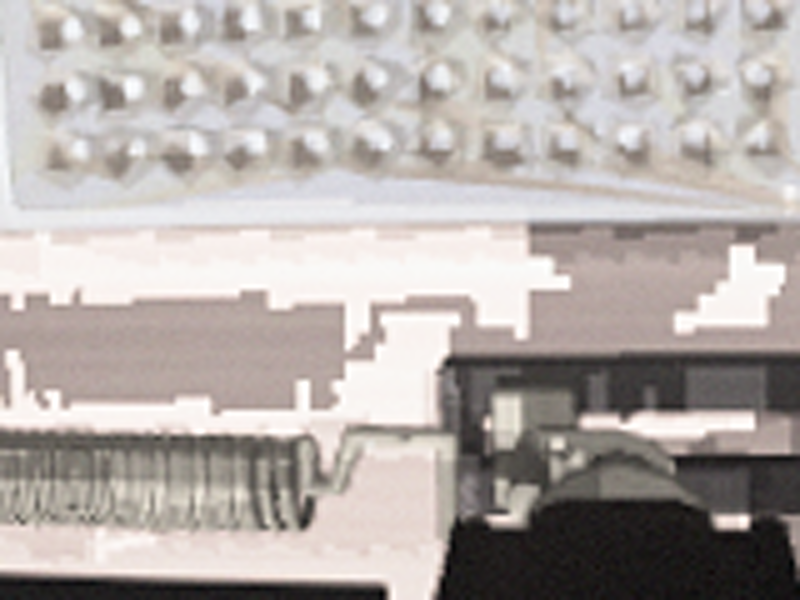

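Pull force dropped to about 0 at y = −24, as predicted, so the hook is seated and the pin is loose in the eye. Lifting straight out.

```bash
python3 -m creep '[[[-0.004,0,0],0,-1],[[-0.005,0,0],0,-1],[[-0.006,0,0],0,-1],[[-0.01,0,0],0,-1],[[-0.02,0,0],0,-1]]'; python3 -m creep '[[[-0.03,0,0],0,-1],[[-0.03,0,0],0,-1],[[0,0,0],0,-1]]'; python3 -c "
from h import *
plan([483.2,326,200],-1.4168)
o,_=st()
np.savez('pics/w12.npz',p=o['position'],q=o['eef_rot'])
for n in ('wrist','scene'):
    cv2.imwrite(f'pics/{n}12.png',robot.read_camera(n)[:,:,::-1])
crop('pics/wrist12.png','pics/w12c.png',220,130,380,250,5)
crop('pics/scene12.png','pics/s12c.png',245,140,345,215,7)
"
```

```text
clock: 15.2
position: [519.8, -21.8, 143.5]
eef_rot: [0.5, 0.5, 0.5, -0.5]
contact_force: [0.2, 0.8, -0.9]
grip_width: 0.229
clock: 15.58
position: [521.8, -21.6, 206.0]
eef_rot: [0.501, 0.501, 0.499, -0.499]
contact_force: [0.3, 0.3, -0.5]
grip_width: 0.231
pos [521.8 -21.6 206. ] jaw yaw -1.571 down err [ 0.0048 -0.0005  0.    ] shift [ 0.0057 -0.0387 -0.3476] clk 15.57 F [ 0.3  0.3 -0.5] g 0.231 q7 -1.66
turn -0.1542
```

View pics/w12c.png

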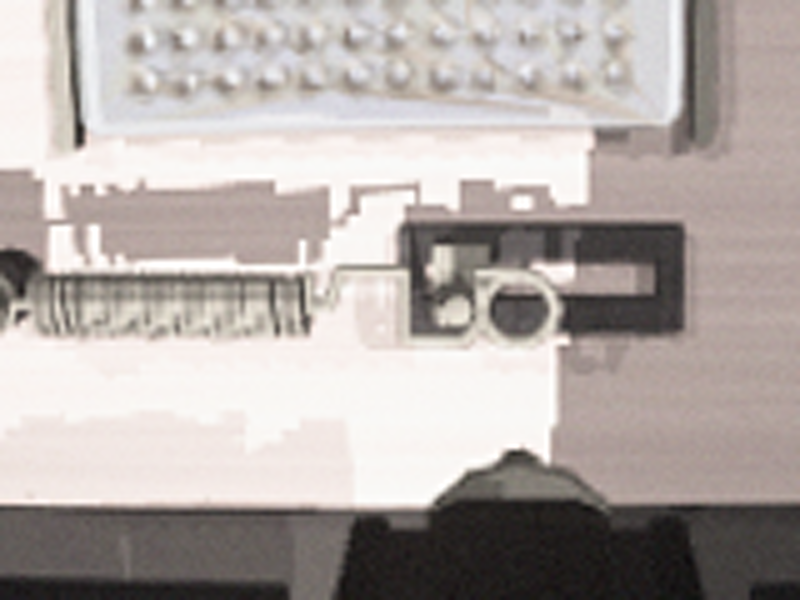

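The hook is seated: post top at crop (452,312) lies in the hook and the eye at (525,305) is clear of the puller. Now back to the holder.

```bash
python3 -m creep '[[[0,-0.006,-0.06],0,-1],[[0,-0.007,-0.06],0,-1],[[0,-0.007,-0.06],0,-1],[[0,-0.007,-0.06],0,-1],[[0,-0.007,-0.06],0,-1]]'; python3 -m creep '[[[0,-0.004,-0.0476],0,-1],[[0,0,0],-0.154,-1],[[0,0,0],0,-1],[[0,0,0],0,-1]]'; python3 -c "
from h import *
plan([483.2,326,150],-1.4168)
"
```

```text
clock: 16.3
position: [485.4, 279.5, 202.0]
eef_rot: [-0.5, -0.5, -0.5, 0.501]
contact_force: [1.5, -0.1, -1.4]
grip_width: 0.222
clock: 16.8
position: [482.5, 324.7, 202.4]
eef_rot: [0.536, 0.461, 0.536, -0.462]
contact_force: [0.3, -0.4, -1.1]
grip_width: 0.227
pos [482.5 324.7 202.4] jaw yaw -1.4216 down err [-0.0009 -0.0008  0.    ] shift [ 0.0524  0.0009 -0.0012] clk 16.8 F [ 0.3 -0.4 -1.1] g 0.227 q7 -2.25
turn -0.0048
```

```bash
python3 -m creep '[[[0.03,0.0009,-0.0012],-0.005,-1],[[0.04,0,0],0,-1],[[0.03,0,0],0,-1],[[0,0,0],0,-1],[[0,0,0],0,-1]]'; python3 -c "
from h import *
plan([483.2,326,56],-1.4168)
o={}
"
python3 - <<'E'
from h import *
# hole seen in w4
im=cv2.imread('pics/w4.png')[160:205,300:345];g=cv2.cvtColor(im,cv2.COLOR_BGR2GRAY);m=(g<110).astype('uint8')
n,l,s,c=cv2.connectedComponentsWithStats(m);print([(s[i,4],(c[i]+[300,160]).round(1)) for i in range(1,n) if s[i,4]>15])
o={'position':np.array([483,325.9,216.1]),'eef_rot':np.array([0.537,0.46,0.537,-0.46])}
for i in range(1,n):
    if 15<s[i,4]<300: print(onz('wrist',*(c[i]+[300,160]),40,o))
E
```

```text
clock: 17.42
position: [483.8, 327.2, 104.4]
eef_rot: [0.538, 0.46, 0.538, -0.459]
contact_force: [-1.0, 0.9, -1.5]
grip_width: 0.231
pos [483.8 327.2 104.4] jaw yaw -1.4138 down err [0.0012 0.0007 0.    ] shift [ 0.0484 -0.0008  0.0011] clk 17.43 F [-1.   0.9 -1.5] g 0.231 q7 -2.3
turn 0.003
[(np.int32(87), array([322.6, 181.5]))]
[481.88865905 326.11688149  40.        ]
```

```bash
python3 -m creep '[[[0.004,-0.001,0.0004],0,-1],[[0,0,0],0,-1],[[0,0,0],0,-1]]'; python3 -c "
from h import *
plan([483.2,326,56],-1.4168)"
```

```text
clock: 17.8
position: [482.3, 326.7, 99.5]
eef_rot: [0.538, 0.459, 0.538, -0.459]
contact_force: [0.1, -0.5, -1.1]
grip_width: 0.227
pos [482.3 326.7  99.5] jaw yaw -1.4121 down err [0.0006 0.0002 0.    ] shift [0.0435 0.0008 0.0008] clk 17.8 F [ 0.1 -0.5 -1.1] g 0.227 q7 -2.3
turn 0.0047
```

```bash
python3 -m creep '[[[0.006,0.0004,0.0007],0.004,-1],[[0.006,0,0],0,-1],[[0.004,0,0],0,-1],[[0,0,0],0,-1]]'; python3 -m creep '[[[0.006,0,0],0,-1],[[0.006,0,0],0,-1],[[0.006,0,0],0,-1],[[0,0,0],0,-1]]';python3 -c "
from h import *
plan([483.2,326,55],-1.4168)"
```

```text
clock: 18.3
position: [482.4, 325.8, 82.6]
eef_rot: [0.537, 0.46, 0.537, -0.46]
contact_force: [0.4, -0.7, -0.3]
grip_width: 0.222
clock: 18.8
position: [482.3, 325.7, 64.4]
eef_rot: [0.537, 0.459, 0.537, -0.46]
contact_force: [0.9, -0.0, -0.9]
grip_width: 0.225
pos [482.3 325.7  64.4] jaw yaw -1.416 down err [-0.001  -0.0005  0.    ] shift [ 0.0094  0.001  -0.0002] clk 18.8 F [ 0.9 -0.  -0.9] g 0.225 q7 -2.32
turn 0.0008
```

Tip is inside the hole (≈16 mm above the bench) with no contact force. Lowering the rest.

```bash
python3 -m creep '[[[0.005,0,0],0,-1],[[0.003,0,0],0,-1],[[0,0,0],0,-1]]'; python3 -m creep '[[[0.001,0,0],0,-1],[[0.0015,0,0],0,-1],[[0,0,0],0,-1],[[0,0,0],0,-1]]';python3 -c "
from h import *
plan([483.2,326,54],-1.4168)"
```

```text
clock: 19.18
position: [482.5, 325.9, 56.8]
eef_rot: [0.537, 0.46, 0.537, -0.46]
contact_force: [0.7, 0.6, -0.8]
grip_width: 0.225
clock: 19.68
position: [482.6, 326.0, 54.6]
eef_rot: [0.537, 0.46, 0.537, -0.46]
contact_force: [0.0, -0.6, -1.1]
grip_width: 0.231
pos [482.6 326.   54.6] jaw yaw -1.416 down err [0.0001 0.0001 0.    ] shift [0.0006 0.0006 0.0001] clk 19.68 F [ 0.  -0.6 -1.1] g 0.231 q7 -2.33
turn 0.0008
```

```bash
python3 -m creep '[[[0.0008,0,0],0,-1],[[0,0,0],0,-1],[[0,0,0],0,-1]]'; python3 -m creep '[[[0,0,0],0,-0.3],[[0,0,0],0,-0.2],[[0,0,0],0,0],[[0,0,0],0,0.5],[[0,0,0],0,1]]'; python3 -m creep '[[[0,0,0],0,1],[[0,0,0],0,1],[[0,0,0],0,1],[[0,0,0],0,1],[[0,0,0],0,1]]'; python3 -c "
from h import *
plan([483.2,326,54],-1.4168)"
```

```text
clock: 20.05
position: [482.7, 326.0, 54.1]
eef_rot: [0.537, 0.46, 0.537, -0.46]
contact_force: [-1.6, -0.8, 3.4]
grip_width: 0.225
clock: 20.68
position: [482.6, 326.0, 53.7]
eef_rot: [0.537, 0.46, 0.537, -0.46]
contact_force: [0.5, 0.8, 0.6]
grip_width: 0.639
clock: 21.3
position: [482.6, 326.0, 53.8]
eef_rot: [0.537, 0.46, 0.537, -0.46]
contact_force: [-0.3, -0.2, -0.8]
grip_width: 0.998
pos [482.6 326.   53.8] jaw yaw -1.416 down err [-0.0001  0.      0.    ] shift [-0.0002  0.0006  0.0001] clk 21.3 F [-0.3 -0.2 -0.8] g 0.998 q7 -2.33
turn 0.0008
```

Contact at z = 54.1, the same height as when it was taken, so the flange is down on the block. Retreating and checking.

```bash
python3 -m creep '[[[-0.02,0,0],0,1],[[-0.03,0,0],0,1],[[-0.04,0,0],0,1],[[-0.05,0,0],0,1],[[-0.03,-0.02,0],0,1]]'; python3 -m creep '[[[0,0,0],0,1],[[0,0,0],0,1]]'; python3 -c "
from h import *
o,_=st()
for n in ('wrist','scene','top'):
    cv2.imwrite(f'pics/{n}13.png',robot.read_camera(n)[:,:,::-1])
u,v=proj('wrist',[482.5,326,70],o).astype(int);crop('pics/wrist13.png','pics/w13c.png',u-70,max(v-55,0),u+70,v+55,5)
a=cv2.imread('pics/scene13.png');b=a[90:170,325:415];c=a[150:250,245:365]
cv2.imwrite('pics/s13c.png',np.hstack([cv2.resize(b,(400,356)),cv2.resize(c,(400,356))]))
"
```

```text
clock: 21.92
position: [463.9, 323.5, 227.7]
eef_rot: [0.537, 0.461, 0.537, -0.459]
contact_force: [-0.0, -0.3, 0.1]
grip_width: 1.003
clock: 22.18
position: [463.1, 322.6, 224.0]
eef_rot: [0.537, 0.46, 0.537, -0.46]
contact_force: [-0.4, -0.2, -0.9]
grip_width: 0.999
```

View pics/w13c.png

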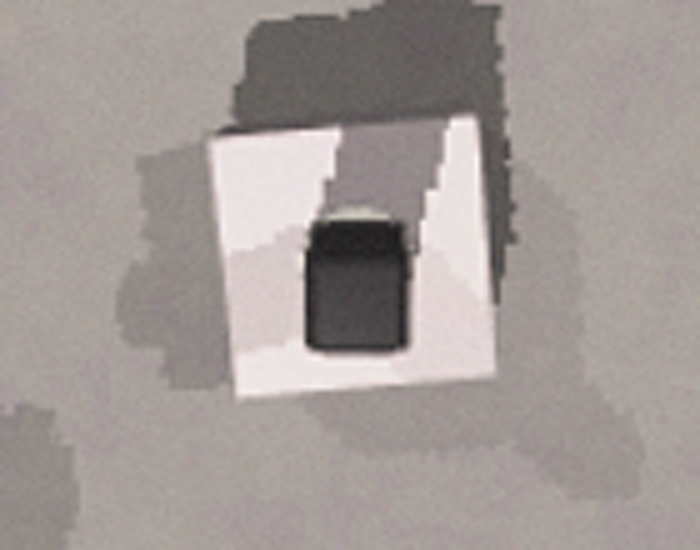

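View pics/s13c.png

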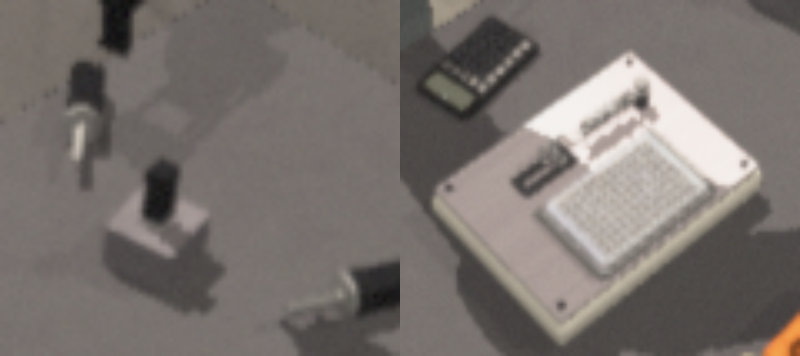

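View pics/wrist13.png

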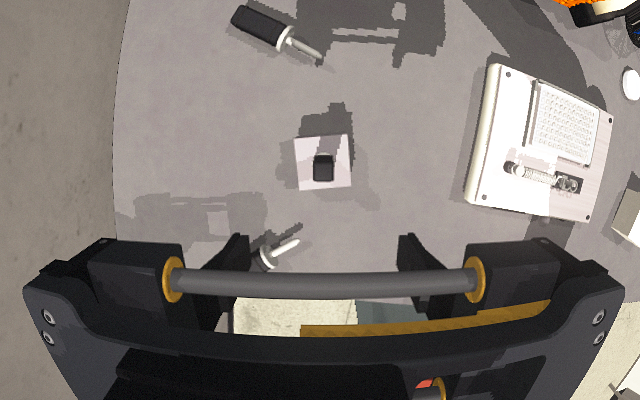

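```bash
python3 -c "
from h import *
crop('pics/top13.png','pics/t13c.png',150,130,460,310,2.5)"
```

```text
(no output)
```

View pics/t13c.png

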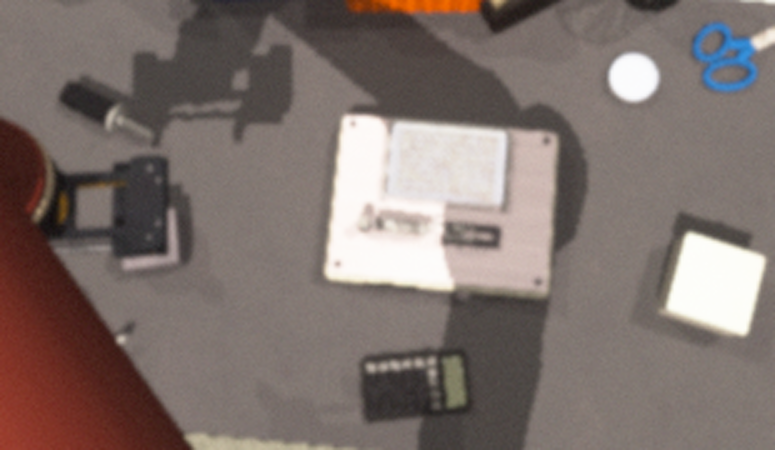

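```bash
python3 -c "
from workcell import robot
print(robot.job_done())"
```

```text
the job is handed in; nothing more can be done
None
```

The spring is hooked on the anchor post, the puller is back in its holder, and I handed the job in at about 22 s. No verdict was reported.

**What I did:** I took the smallest puller from the holder, put its tip through the eye and stretched the spring by about 17.5 mm. I swung the hook over the post and eased it back in steps of about 1 mm.

**Hook:** The pull was about 4 to 5 N while stretched and dropped to about 0 where I expected the hook to seat. The pictures after lifting out show the post inside the hook, the spring still stretched along the post's line and nothing touching it.

**Puller:** The flange met the block at a TCP height of 54.1 mm, the same height as when I took it. The last close-up shows it upright, in the middle of the block.

**Bystanders:** The card box and dish are within about one pixel of where they started in the top view.

**Disagreements:**
- The cameras disagreed with each other by about 1 to 3 mm, so I set the swing from positions measured within single wrist pictures.
- The two larger pullers stood upright in the first pictures but lay on the bench from about 2 s, before the arm was near them. I never touched them, and the last pictures show both still on the bench, though the arm partly hides one.

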